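Move a pinch-catch lid from the leaning canister to the full one

TASK

The steel canister leaning in the white stand is empty: pinch the two opposed buttons of its lid together to free the catches, take the lid off, and fit it on the open, full canister. Press it down against its rubber seal and let the buttons go while it is down, so that both catches spring out under the rim and lock it on level. Leave everything else standing where it is.

Things in the scene. Friction and masses are not known exactly. Their poses are not given: they have to be found in the camera images.
- lid: White round plastic lid, 100 mm across, 0.15 to 0.23 kg. Origin: middle of the flange's underside; z points up out of the canister; buttons at +y and -y. Flange 6 mm thick. Below it a plug of r 35 mm to z = -8 mm, tapering to r 29 at z = -18. At the start it is locked on the leaning canister, its z axis 30 degrees from vertical, its y axis level.
- lid_grip (a point): Point on the lid's axis between the two button faces, 27 mm above the lid's origin (21 mm above the flange's top); axes as the lid's. The block between the buttons is 34 mm (x) by 38 mm (y), its cap (46 mm in y) ends 44 mm above the origin. Under the flange a sprung rubber seal hangs 4 mm down when free; pressing it flat takes about 8 N, then the flange lies hard on the rim.
- button_a (a joint): Grey spring button at the lid's +y side: 0 = out, 0.008 m = fully in, towards -y. Spring 5 N when out, 11 N when in. Its catch, a flat tongue 16 mm wide at z = -9.5 to -14.5 mm of the lid, moves with it: it reaches 42.5 mm from the lid's axis when out, 34.5 mm when in. Both buttons must be in by 6 mm or more for the lid to leave or enter a mouth.
- button_b (a joint): The same button at the lid's -y side, sliding towards +y.
- button_a_face (a point): Middle of the outer face of button a, 33 mm from the lid's axis and 27 mm above the flange's underside. The face is 28 mm wide (lid x) and spans z = 9 to 38 mm. The two faces are 66 mm apart when out, 50 mm when pinched fully in.
- button_b_face (a point): The same for button b.
- stand: White fixed stand, foot 170 by 120 mm, with the empty steel canister leaning in it, 30 degrees from vertical, its top towards the stand's own -x. Origin on the table right under the middle of the canister's mouth.
- empty_mouth (a point): Middle of the leaning canister's rim plane, 150 mm above the table; this point's own axes are the stand's (z vertical). Canister 100 mm across, 120 mm long; round mouth of 76 mm in a lip 8 mm thick, under which the catches hook. The locked lid's origin is 1.5 mm out of the rim plane.
- full_mouth (a point): Middle of the rim plane of the upright, open, full steel canister (holding capped vials that stay 20 mm or more below the rim plane), fixed, 132 mm above the table, z up. The same mouth and lip: any yaw of the lid fits. Locked lid: origin 1.5 mm above this point; pressed hard down: 0 mm.
- tape: Loose roll of white tape, 80 mm across, 25 mm high, between the canisters; bystander, origin under its middle.
- jar: Loose short steel jar with a knobbed steel lid and no buttons, 94 mm across, 120 mm high; bystander.
- pump: Loose white pump bottle, 68 mm across, 188 mm high; bystander.
- spray: Loose white spray bottle with a blue head, 70 mm across, 198 mm high; bystander.

How it is judged (in metres and radians):
On the way, in this order (a step that is already met when the one before it is completed fails the run):
1. both buttons pinched in while the lid is still on the leaning canister (value of joint each of button_a, button_b above 0.005 m and distance between lid and empty_mouth below 0.012 m), for 0.1 s.
2. the lid is clear of the leaning canister (distance between lid and empty_mouth above 0.06 m), for 0.1 s.
At the end, for the whole second after the job is handed in: The lid sits on the full canister: centred within 5 mm, its flange's underside no more than 3.5 mm above the rim plane, level within 0.05 rad, both buttons sprung out (within 2.5 mm of fully out, so that both catches are under the lip), at rest (horizontal distance between lid and full_mouth below 0.005 m and z of lid in the frame of full_mouth between -0.002 and 0.0035 m and angle between lid's own z axis and vertical below 0.05 rad and value of joint each of button_a, button_b below 0.0025 m and linear speed of lid below 0.02 m/s); the robot touches nothing.
It fails at once if a neighbour (tape roll, jar, pump or spray bottle) pushed more than 40 mm or knocked over (distance of any of tape, jar, pump, spray from where it was at the start of the episode above 0.04 m or angle between any of jar, pump, spray's own z axis and vertical above 0.5 rad).
It also fails if it takes over 48 s, if anything falls off the work surface, if the arm or the gripper's body presses on something with over 40 N, if the wrist force passes 120 N, or if a joint passes its speed limit or range.

ROBOT

A 7-joint arm with a two-finger parallel gripper is mounted at the origin on the work surface. World frame = base frame: x ahead of the robot, y to its left, z up, the work surface at z = 0. Lengths are in mm, angles in rad, forces in N, time in s.
With the tool pointing down it reaches from about 425 to 875 mm from the base axis. Payload 8.4 kg.
Tool frame: the origin (TCP) lies at the very end of the fingers, on their centre line; the grasp point (between the pads) lies 19 mm behind it (ctrl.tcp_to_grasp is the distance from the TCP to the grasp point, in mm); z points along the fingers, y is the line along which they close (so a half turn about z gives the same grasp; the last joint's range is limited). The gripper opens to 87 mm and grips with 3 to 60 N. Pads are 19 mm wide; open, the fingers measure 117 mm over their backs; the gripper's body (75 mm by 190 mm) begins 51 mm behind the grasp point.
Start: joints at [-1.347, 0.333, 0.04, 1.465, -0.013, 1.343, -0.059], TCP at [206.196, 616.398, 222.546] pointing down, gripper open.
Joint ranges: [-2.58, 2.58], [-0.38, 2.09], [-1.3, 1.39], [0.25, 2.4], [-1.5, 4.64], [0.08, 2.09], [-2.65, 2.65]. Speed limits (rad/s): [2.22, 2.22, 2.79, 2.79, 3.14, 3.14, 3.14].

INTERFACE

Orientations are given as [roll, pitch, yaw] about the fixed x, y, z axes, in that order (R = Rz(yaw) Ry(pitch) Rx(roll)).
In Python, from station import monitor, viewer, ctrl gives the robot as it stands. The module is installed in compiled form; this text tells all that it offers.
- The arm moves only by the tool play_rows, never from a script. Its argument "series" is a list of rows, each an object of numbers: "grip": the gripper's target within -1 to 1 (fully open at 1, half-way at 0, shut at -1); "x", "y", "z": the shift along the tool's x, y, z in cm; "spin": the turn about the tool's z in rad. A call has 1 to 10 rows; each row shifts and turns the commanded pose from where the row before left it, along the tool's axes as they then stand; what a row does not reach is not made up. A row lasts 1/8 s, in which the tool goes at most 62.5 mm and 10.7 degrees, less where a joint would pass 70% of its speed; a pose out of reach is approached as far as the arm can. A call with a gripper value outside its range is refused whole. The fingers move at their own pace and stop on an object; "squeeze" is the grip in N (left out, the last holds). Time passes only in rows, so rows that do not move let the fingers close. It gives the time, the measured TCP pose, the force, the opening and the grip force at its end, in the units of the state.
- monitor.get_obs(): the state, without advancing time (a new reading comes with each control period).
- viewer.snapshot(name): name is "side" or "top"; returns a dict with "color" (420x560x3 uint8, red, green, blue), "fx", "fy", "cx", "cy" (pixels), "world_to_cam" (4x4, takes a point from world to camera coordinates). Camera axes: x right, y down, z forward; pixel columns grow to the right and rows downward; lengths in mm; the calibration is good to about 2 mm. A picture is of the moment at which its call begins. There is no depth.
- ctrl.sign_off(): hands the job in; it is judged then, once.
The state is a dict: "clock": time; "joints": joint angles; "dq": joint speeds; "joint_torque": joint torques, N m; "position": TCP position; "tcp_rot": TCP orientation; "contact_force": force on the tool from outside, world axes, zero at the start; "ft_torque": the same for the moment, N m; "gripper_width": finger opening in mm; "gripper_force": force on a finger pad.
Only numpy, scipy, OpenCV 4.12 (cv2) and the standard library are available. Lean on these libraries where they do the work, as an engineer would, in place of code of your own. Each camera call takes 0.05 s, during which the arm holds its last target. There are 200 camera calls.

## Working session

There is one attempt and no reset: what is moved stays moved. The work goes in short steps, Python scripts to look and compute and a tool call to move; the robot and the scene stay as the last step left them, time stands still between calls to the robot, and variables do not carry over. Pictures are saved under pics/ and viewed, at most 13 in all, crops included, and the job is handed in when it is done.

Besides the shell and the picture viewer there is one more tool, called after "Emit:" in YAML: its name, and indented under it one key for each argument. play_rows: Moves the arm, as the interface text tells. Its arguments: {"type":"object","properties":{"series":{"type":"array","items":{"type":"object","properties":{"grip":{"type":"number"},"x":{"type":"number"},"y":{"type":"number"},"z":{"type":"number"},"spin":{"type":"number"}}}},"squeeze":{"type":"number"}},"required":["series"]}

```bash
mkdir -p pics
python3 - <<'E'
from station import monitor, viewer, ctrl
import cv2,pickle,numpy as np
o=monitor.get_obs();print(o, ctrl.tcp_to_grasp)
D={}
for n in("side","top"):
    s=viewer.snapshot(n);D[n]=s;cv2.imwrite(f"pics/{n}0.png",s["color"][:,:,::-1]);print(n,s["fx"],s["fy"],s["cx"],s["cy"],np.round(s["world_to_cam"],3).tolist())
pickle.dump(D,open("d0.pkl","wb"))
E
```

```text
{'clock': 0.0, 'joints': array([-1.34720371,  0.33393956,  0.0398793 ,  1.46625591, -0.01339978,
        1.34327599, -0.05849813]), 'dq': array([-1.02816697e-03,  2.40172307e-04, -2.87785677e-04,  4.79921585e-04,
       -2.50416743e-05, -1.91721755e-04, -6.08729886e-04]), 'joint_torque': array([-7.42866468e-04, -6.56352925e+01,  1.33447766e+00, -4.03802991e+01,
       -6.00109901e-02,  4.47972247e-02,  1.48316467e-04]), 'position': array([206.07673611, 615.98787693, 221.64833282]), 'tcp_rot': array([-3.13998383e+00,  1.12758375e-04,  2.81877982e+00]), 'contact_force': array([ 0.29400396, -1.09139987, -0.32641823]), 'ft_torque': array([-0.02289283,  0.00918564, -0.02416895]), 'gripper_force': 0.0, 'gripper_width': 87.14815771997905} 18.700000000000003
side 432.45935881254593 432.45935881254593 281.78813146722865 208.45222672481776 [[0.956, -0.293, -0.017, -611.94], [-0.222, -0.685, -0.694, 236.467], [0.192, 0.667, -0.72, 1266.488], [0.0, 0.0, 0.0, 1.0]]
top 423.3923847929884 423.3923847929884 281.85683442431 214.82856719591342 [[-0.016, -1.0, -0.002, -9.714], [-0.989, 0.016, -0.147, 650.468], [0.147, -0.001, -0.989, 1144.245], [0.0, 0.0, 0.0, 1.0]]
```

View pics/side0.png

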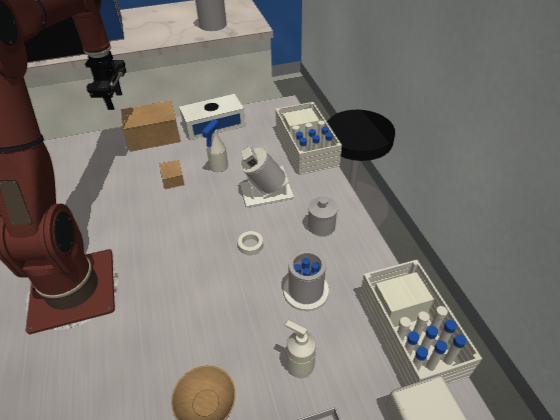

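View pics/top0.png

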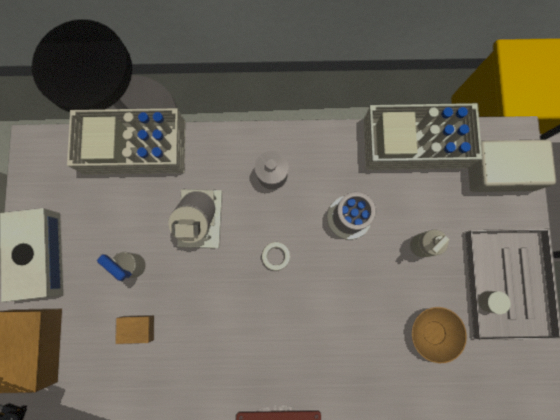

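Both views show everything. The lid on the leaning canister is at about (188,228) in top and (250,158) in side. The full mouth is at (356,212) in top and (307,265) in side. I'll zoom in on these.

Run:
```python
import cv2,pickle,numpy as np
D=pickle.load(open("d0.pkl","rb"))
def c(n,x,y,w,h,k):return cv2.resize(D[n]["color"][y:y+h,x:x+w,::-1],None,fx=k,fy=k,interpolation=cv2.INTER_CUBIC)
a=c("top",155,180,80,75,5);b=c("side",225,135,80,75,5)
e=c("top",316,180,80,60,5);f=c("side",270,240,80,60,5)
# 2x2 -> 800 x 675, scale rows
im=np.vstack([np.hstack([a[:300+0],b[:300]]),np.hstack([e,f])])
cv2.imwrite("pics/z1.png",im)
```

```text
(no output)
```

View pics/z1.png

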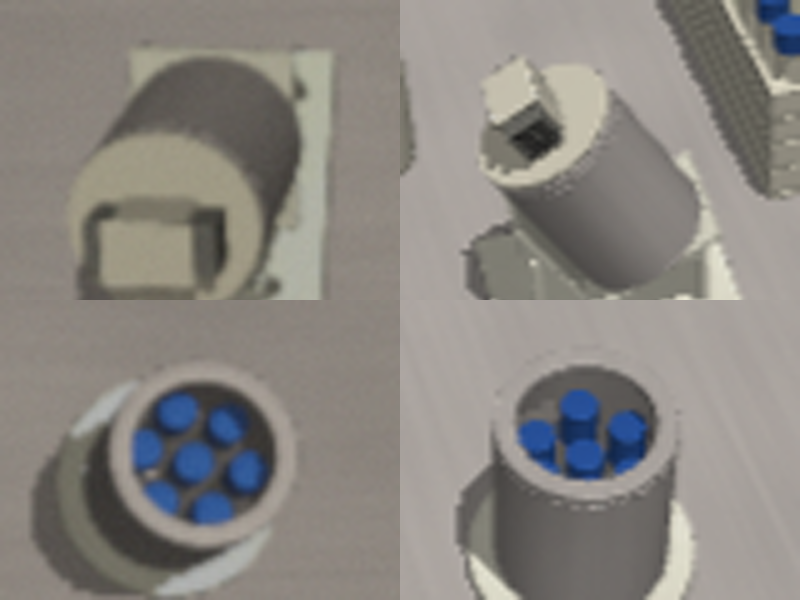

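The top-left panel shows the lid flange spanning columns 68–266 of the zoom, with cap corners at about (102,220), (190,222), (193,287) and (100,287). The side panel shows the cap at about (485,97), (521,58), (552,95) and (505,135). The bottom panels show the rim centre at about (204,454) in top and (586,423) in side.

```bash
cat > h.py <<'E'
import cv2,pickle,numpy as np
def ray(s,p):
    T=np.array(s["world_to_cam"]);R=T[:3,:3];o=-R.T@T[:3,3]
    d=R.T@np.array([(p[0]-s["cx"])/s["fx"],(p[1]-s["cy"])/s["fy"],1]);return o,d/np.linalg.norm(d)
def plane(s,p,z):
    o,d=ray(s,p);return o+d*(z-o[2])/d[2]
def tri(r):
    A=sum(np.eye(3)-np.outer(d,d) for o,d in r);b=sum((np.eye(3)-np.outer(d,d))@o for o,d in r)
    x=np.linalg.solve(A,b);return x,max(np.linalg.norm(np.cross(d,x-o)) for o,d in r)
def proj(s,X):
    c=np.array(s["world_to_cam"])@np.r_[X,1];return np.array([s["fx"]*c[0]/c[2]+s["cx"],s["fy"]*c[1]/c[2]+s["cy"]])
E
python3 - <<'E'
from h import *
np.set_printoptions(precision=1,suppress=True)
D=pickle.load(open("d0.pkl","rb"));t,s=D["top"],D["side"]
zt=lambda x,y,ox=155,oy=180:((x+.5)/5-.5+ox,(y+.5)/5-.5+oy)
zs=lambda x,y:zt(x-400,y,225,135)
ct=(204,454-300);cs=(586-400,423-300)
print("full",plane(t,zt(*ct,316,180),132),plane(s,zt(*cs,270,240),132))
for r in [(110,295,362,547),(133,277,378,525)]:print(plane(t,zt((r[0]+r[1])/2,(r[2]+r[3])/2-300,316,180),132))
# stand foot edges on table plane
for p in [(132,50),(333,50),(320,300)]: print("foot",plane(t,zt(*p),10))
T=[(102,220),(190,222),(193,287),(100,287)]
for p in T: print("cap top-view on z~195",plane(t,zt(*p),190))
# full-rim automatic check: blue caps centroid etc skipped
a=cv2.resize(t["color"][195:255,155:210,::-1],None,fx=7,fy=7,interpolation=cv2.INTER_CUBIC)
b=cv2.resize(s["color"][140:182,233:288,::-1],None,fx=7,fy=7,interpolation=cv2.INTER_CUBIC)
b=np.vstack([b,np.zeros((a.shape[0]-b.shape[0],b.shape[1],3),np.uint8)])
cv2.imwrite("pics/z2.png",np.hstack([a,b]))
E
```

```text
full [ 646.4 -215.3  132. ] [ 646.2 -215.1  132. ]
[ 646.1 -214.5  132. ]
[ 647.7 -215.9  132. ]
foot [735.4 274.8  10. ]
foot [733.6 156.8  10. ]
foot [586.6 163.5  10. ]
cap top-view on z~195 [611.4 244.5 190. ]
cap top-view on z~195 [609.7 200.9 190. ]
cap top-view on z~195 [577.5 199.  190. ]
cap top-view on z~195 [578.2 244.7 190. ]
```

View pics/z2.png

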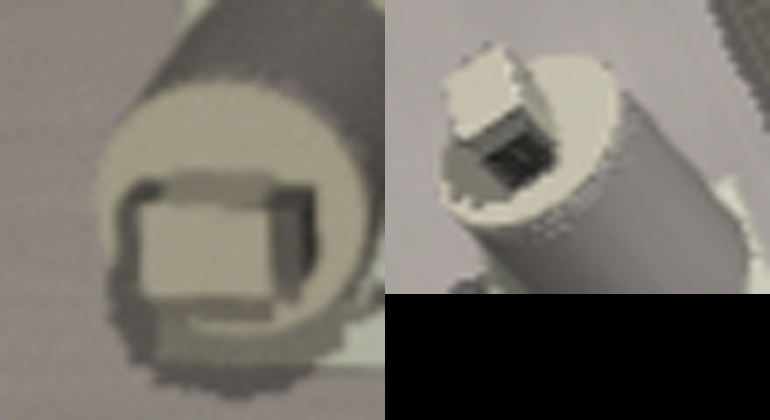

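The zoom shows the cap's top face centred at (207,250) in the left panel and (483,91) in the right. The flange is centred near (232,209) on the left and (529,139) on the right.

Run:
```python
from h import *
np.set_printoptions(precision=1,suppress=True)
D=pickle.load(open("d0.pkl","rb"));t,s=D["top"],D["side"]
f=lambda p,ox,oy:((p[0]+.5)/7-.5+ox,(p[1]+.5)/7-.5+oy)
R=lambda a,b:tri([ray(t,f(a,155,195)),ray(s,f((b[0]-385,b[1]),233,140))])
cap=R((207,250),(483,91));fl=R((232,209),(529,139))
print("cap",cap,"flange",fl)
d=cap[0]-fl[0];print(d/np.linalg.norm(d),np.linalg.norm(d))
for yaw in (0,-2):
  y=np.deg2rad(yaw);z=np.array([-.5*np.cos(y),-.5*np.sin(y),.866])
  m1=cap[0]-z*45.5; m2=fl[0]-z*6
  # top-only: cap centre height = 150+45.5*.866
  c=plane(t,f((207,250),155,195),150+45.5*.866);c2=plane(s,f((483-385,91),233,140),150+45.5*.866)
  g=plane(t,f((232,209),155,195),150+6*.866);g2=plane(s,f((529-385,139),233,140),150+6*.866)
  print(yaw,m1,m2,"top cap",c-z*45.5,"side cap",c2-z*45.5,"fl",g-z*6,g2-z*6)
```

```text
cap (array([593.6, 221.3, 191.4]), np.float64(0.6359494345328441)) flange (array([612.6, 220. , 159. ]), np.float64(0.2648226977373607))
[-0.5  0.   0.9] 37.52721192603248
0 [616.4 221.3 152. ] [615.6 220.  153.8] top cap [617.3 221.7 150. ] side cap [616.2 223.7 150. ] fl [616.3 220.8 150. ] [616.2 224.5 150. ]
-2 [616.4 220.5 152. ] [615.6 219.9 153.8] top cap [617.2 220.9 150. ] side cap [616.2 222.9 150. ] fl [616.3 220.7 150. ] [616.2 224.4 150. ]
```

Emit:
play_rows:
  series:
    - {"z": -5,"spin": -0.15,"grip": 1}
    - {"z": -2,"spin": -0.155}
    - {"x": -3.5,"y": -3.4}
    - {"x": -3.5,"y": -3.4}
    - {"x": -3.5,"y": -3.4}
    - {"x": -3.5,"y": -3.4}
    - {"x": -3.5,"y": -3.4}
    - {"x": -3.5,"y": -3.4}
    - {"x": -3.5,"y": -3.4}
    - {"x": -3.5,"y": -3.4}
  squeeze: 25

```text
invalid input
```

Emit:
play_rows:
  series:
    - {"x": 0,"y": 0,"z": -5,"spin": -0.15,"grip": 1}
    - {"x": 0,"y": 0,"z": -2,"spin": -0.155,"grip": 1}
    - {"x": -3.5,"y": -3.4,"z": 0,"spin": 0,"grip": 1}
    - {"x": -3.5,"y": -3.4,"z": 0,"spin": 0,"grip": 1}
    - {"x": -3.5,"y": -3.4,"z": 0,"spin": 0,"grip": 1}
    - {"x": -3.5,"y": -3.4,"z": 0,"spin": 0,"grip": 1}
    - {"x": -3.5,"y": -3.4,"z": 0,"spin": 0,"grip": 1}
    - {"x": -3.5,"y": -3.4,"z": 0,"spin": 0,"grip": 1}
    - {"x": -3.5,"y": -3.4,"z": 0,"spin": 0,"grip": 1}
    - {"x": -3.5,"y": -3.4,"z": 0,"spin": 0,"grip": 1}
  squeeze: 25

```text
clock: 1.35
position: [482.1, 338.1, 292.2]
tcp_rot: [-3.141, -0.0, 3.124]
contact_force: [0.0, 0.1, -0.5]
gripper_width: 86.8
gripper_force: 0.0
```

Emit:
play_rows:
  series:
    - {"x": -4,"y": -3.82,"z": 0,"spin": 0,"grip": 1}
    - {"x": -4,"y": -3.82,"z": 0,"spin": 0,"grip": 1}
    - {"x": -4,"y": -3.82,"z": 0,"spin": 0,"grip": 1}
    - {"x": 0,"y": 0,"z": 4,"spin": 0,"grip": 1}
    - {"x": 0,"y": 0,"z": 3,"spin": 0,"grip": 1}
    - {"x": 0,"y": 0,"z": 0,"spin": 0,"grip": 1}

```text
clock: 2.1
position: [597.7, 222.2, 219.9]
tcp_rot: [-3.139, -0.005, 3.124]
contact_force: [0.2, -0.2, 1.4]
gripper_width: 86.6
gripper_force: 0.0
```

```bash
cat >> h.py <<'E'
def shot(name,tb,sb,k):
    from station import viewer,monitor
    D={n:viewer.snapshot(n) for n in("top","side")};pickle.dump(D,open(name+".pkl","wb"))
    im=[cv2.resize(D[n]["color"][b[1]:b[3],b[0]:b[2],::-1],None,fx=k,fy=k,interpolation=cv2.INTER_CUBIC) for n,b in(("top",tb),("side",sb))]
    cv2.imwrite(f"pics/{name}.png",np.hstack(im));return D,monitor.get_obs()
E
python3 - <<'E'
from h import *
D,o=shot("a1",(150,190,230,260),(220,100,300,190-20),5)
print(o["position"],o["contact_force"])
for n in D: print(n,proj(D[n],o["position"]))
E
```

```text
[599.38894564 222.92887499 223.37810945] [-0.13827899 -0.49484714 -0.01444437]
top [180.39234416 226.68078587]
side [247.64886955 143.91192914]
```

View pics/a1.png

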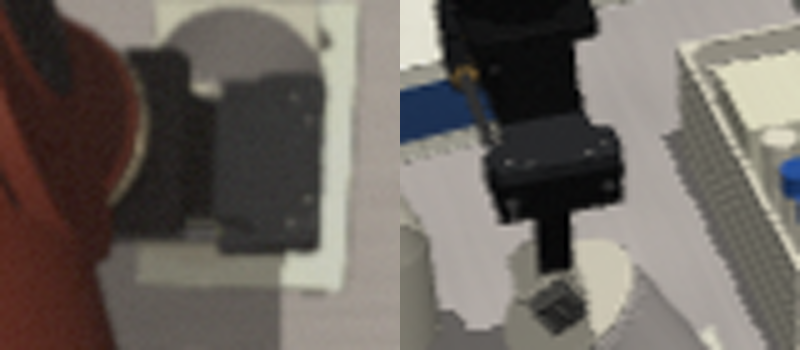

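Gripper is straddling the lid: the fingers come down on either side of the button at (555,305) in the side panel. Descending, then closing.

Emit:
play_rows:
  series:
    - {"x": 0,"y": 0,"z": 2.5,"spin": 0,"grip": 1}
    - {"x": 0,"y": 0,"z": 2.5,"spin": 0,"grip": 1}
    - {"x": 0,"y": 0,"z": 1.2,"spin": 0,"grip": 1}
    - {"x": 0,"y": 0,"z": 0,"spin": 0,"grip": 1}

```text
clock: 2.7
position: [599.3, 222.9, 161.0]
tcp_rot: [3.142, 0.0, 3.124]
contact_force: [0.3, 0.2, 0.3]
gripper_width: 87.1
gripper_force: 0.0
```

Emit:
play_rows:
  series:
    - {"x": 0,"y": 0,"z": 0,"spin": 0,"grip": -1}
    - {"x": 0,"y": 0,"z": 0,"spin": 0,"grip": -1}
    - {"x": 0,"y": 0,"z": 0,"spin": 0,"grip": -1}
    - {"x": 0,"y": 0,"z": 0,"spin": 0,"grip": -1}
    - {"x": 0,"y": 0,"z": 0,"spin": 0,"grip": -1}
    - {"x": 0,"y": 0,"z": 0,"spin": 0,"grip": -1}
  squeeze: 25

```text
clock: 3.45
position: [599.4, 223.0, 161.0]
tcp_rot: [3.141, 0.001, 3.124]
contact_force: [-0.4, -0.7, 4.5]
gripper_width: 49.5
gripper_force: 24.9
```

Width is 49.5, so both buttons are fully in. Pulling out along the lid axis.

Emit:
play_rows:
  series:
    - {"x": 0.25,"y": 0,"z": -0.43,"spin": 0,"grip": -1}
    - {"x": 0.25,"y": 0,"z": -0.43,"spin": 0,"grip": -1}
    - {"x": 0.5,"y": 0,"z": -0.87,"spin": 0,"grip": -1}
    - {"x": 0.5,"y": 0,"z": -0.87,"spin": 0,"grip": -1}
    - {"x": 1,"y": 0,"z": -1.73,"spin": 0,"grip": -1}
    - {"x": 1,"y": 0,"z": -1.73,"spin": 0,"grip": -1}
    - {"x": 0,"y": 0,"z": -4,"spin": 0,"grip": -1}
    - {"x": 0,"y": 0,"z": -4,"spin": 0,"grip": -1}
    - {"x": 0,"y": 0,"z": 0,"spin": 0,"grip": -1}
    - {"x": 0,"y": 0,"z": 0,"spin": 0,"grip": -1}

```text
clock: 4.7
position: [563.7, 223.3, 301.1]
tcp_rot: [3.142, -0.0, 3.124]
contact_force: [-0.3, 0.1, -3.2]
gripper_width: 49.5
gripper_force: 24.9
```

Run:
```python
from h import *
D,o=shot("a2",(150,190,230,260),(200,60,280,130),5)
print(o["position"],o["contact_force"],o["ft_torque"],o["gripper_width"])
for n in D: print(n,proj(D[n],o["position"]))
```

```text
[563.50071702 223.19481715 300.01342488] [ 0.49962924 -0.63561696 -1.96961633] [ 0.04257906  0.01910257 -0.00310006] 49.07465845037368
top [171.62387541 238.73641532]
side [234.24478052 125.84585421]
```

View pics/a2.png

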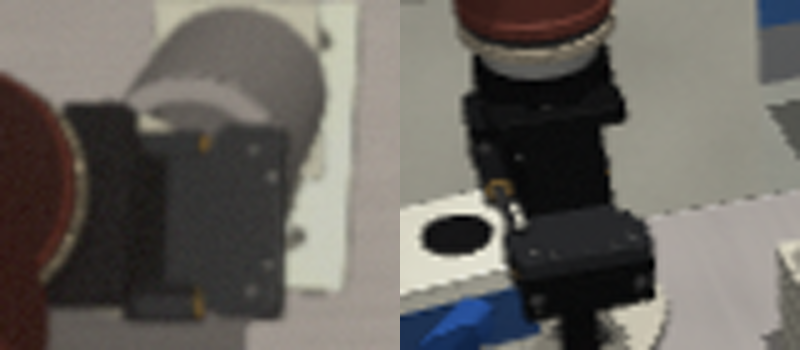

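The lid is off and held. Only the flange edge is visible, at (655,310) in the side panel. Moving over to the full canister.

Emit:
play_rows:
  series:
    - {"x": -0.75,"y": -4.37,"z": 0,"spin": 0,"grip": -1}
    - {"x": -0.75,"y": -4.37,"z": 0,"spin": 0,"grip": -1}
    - {"x": -0.75,"y": -4.37,"z": 0,"spin": 0,"grip": -1}
    - {"x": -0.75,"y": -4.37,"z": 0,"spin": 0,"grip": -1}
    - {"x": -0.75,"y": -4.37,"z": 0,"spin": 0,"grip": -1}
    - {"x": -0.75,"y": -4.37,"z": 0,"spin": 0,"grip": -1}
    - {"x": -0.75,"y": -4.37,"z": 0,"spin": 0,"grip": -1}
    - {"x": -0.75,"y": -4.37,"z": 0,"spin": 0,"grip": -1}
    - {"x": -0.75,"y": -4.37,"z": 0,"spin": 0,"grip": -1}
    - {"x": -0.75,"y": -4.37,"z": 0,"spin": 0,"grip": -1}

```text
clock: 6.05
position: [631.1, -215.9, 299.9]
tcp_rot: [3.141, -0.002, 3.124]
contact_force: [0.5, -0.8, -2.3]
gripper_width: 48.9
gripper_force: 24.9
```

Emit:
play_rows:
  series:
    - {"x": 0,"y": 0,"z": 0,"spin": 0,"grip": -1}
    - {"x": 0,"y": 0,"z": 4,"spin": 0,"grip": -1}
    - {"x": 0,"y": 0,"z": 0,"spin": 0,"grip": -1}
    - {"x": 0,"y": 0,"z": 0,"spin": 0,"grip": -1}

```text
clock: 6.55
position: [631.7, -214.2, 261.9]
tcp_rot: [3.141, 0.0, 3.125]
contact_force: [-0.2, -0.0, -1.8]
gripper_width: 49.6
gripper_force: 25.0
```

Run:
```python
from h import *
D,o=shot("a3",(310,180,390,280),(250,170,330,270),5)
print(o["position"],o["tcp_rot"],o["contact_force"],o["gripper_width"])
for n in D: print(n,proj(D[n],o["position"]),proj(D[n],[646.5,-215.2,132]))
```

```text
[ 632.00911597 -214.78363619  262.76518744] [-3.14116462e+00  1.83967739e-03  3.12429660e+00] [-0.6333497   0.01831483 -2.16698194] 49.54705534678904
top [366.19357096 207.62635236] [356.35246635 210.35329826]
side [302.60952854 233.31851047] [306.92168713 264.19822852]
```

View pics/a3.png

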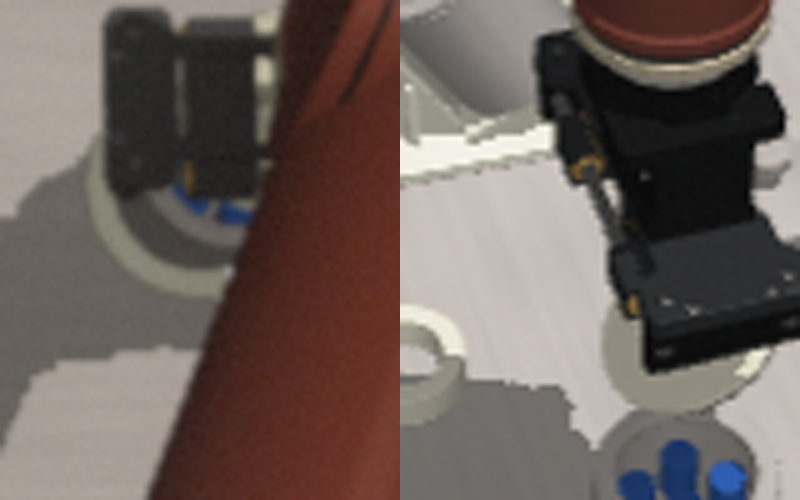

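The lid is still tilted in the grip. Its flange spans (605–770, 310–412) in the side panel, with the rim directly below at (685,420–500). Next I bring the low edge onto the rim's near side and close the lid like a hinge.

Emit:
play_rows:
  series:
    - {"x": 0.5,"y": 0,"z": 4,"spin": 0,"grip": -1}
    - {"x": 0,"y": 0,"z": 3,"spin": 0,"grip": -1}
    - {"x": 0,"y": 0,"z": 1,"spin": 0,"grip": -1}
    - {"x": 0,"y": 0,"z": 0.8,"spin": 0,"grip": -1}
    - {"x": 0,"y": 0,"z": 0.4,"spin": 0,"grip": -1}
    - {"x": 0,"y": 0,"z": 0.2,"spin": 0,"grip": -1}
    - {"x": 0,"y": 0,"z": 0,"spin": 0,"grip": -1}

```text
clock: 7.52
position: [627.2, -215.0, 168.3]
tcp_rot: [-3.141, 0.002, 3.124]
contact_force: [1.7, 0.2, 1.5]
gripper_width: 49.3
gripper_force: 24.9
```

Emit:
play_rows:
  series:
    - {"x": -0.2,"y": 0,"z": 0.2,"spin": 0,"grip": -1}
    - {"x": -0.3,"y": 0,"z": 0.2,"spin": 0,"grip": -1}
    - {"x": -0.3,"y": 0,"z": 0.2,"spin": 0,"grip": -1}
    - {"x": 0,"y": 0,"z": 0,"spin": 0,"grip": -1}

```text
clock: 8.02
position: [634.9, -214.8, 161.0]
tcp_rot: [-3.142, 0.0, 3.124]
contact_force: [0.4, 1.4, 4.5]
gripper_width: 49.2
gripper_force: 25.0
```

Emit:
play_rows:
  series:
    - {"x": -0.25,"y": 0,"z": 0.2,"spin": 0,"grip": -1}
    - {"x": -0.25,"y": 0,"z": 0.2,"spin": 0,"grip": -1}
    - {"x": -0.25,"y": 0,"z": 0.25,"spin": 0,"grip": -1}
    - {"x": 0,"y": 0,"z": 0,"spin": 0,"grip": -1}

```text
clock: 8.52
position: [641.8, -215.1, 154.1]
tcp_rot: [-3.141, -0.001, 3.124]
contact_force: [-1.3, 1.4, 1.9]
gripper_width: 49.5
gripper_force: 25.0
```

Run:
```python
from h import *
D,o=shot("a4",(310,180,390,280),(260,205,340,305),5)
print(o["position"],o["contact_force"],o["ft_torque"],o["gripper_width"])
```

```text
[ 641.7558915  -215.13656844  154.427274  ] [-1.11456815  1.06441528  2.3166809 ] [ 0.27834734  0.44829152 -0.07729752] 48.99661104888098
```

View pics/a4.png

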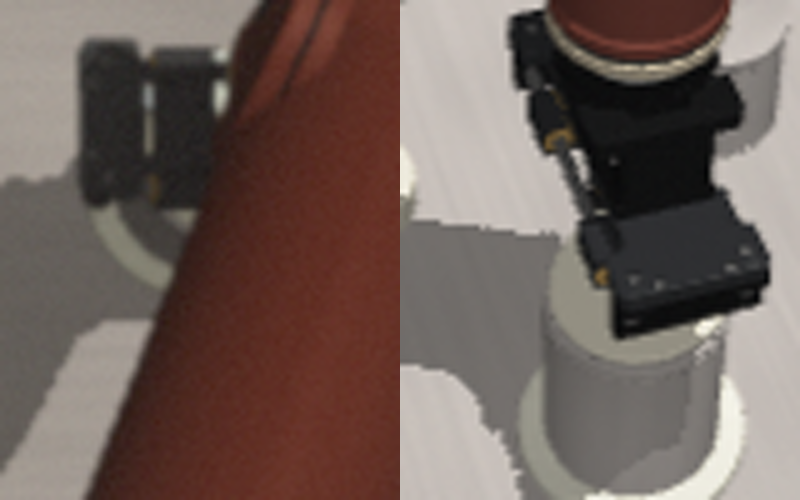

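The side panel shows the lid nearly closed on the rim: the flange's front edge at about (550–720, 355) follows the canister's outline. Continuing.

Emit:
play_rows:
  series:
    - {"x": -0.2,"y": 0,"z": 0.25,"spin": 0,"grip": -1}
    - {"x": -0.2,"y": 0,"z": 0.2,"spin": 0,"grip": -1}
    - {"x": -0.1,"y": 0,"z": 0.2,"spin": 0,"grip": -1}
    - {"x": 0,"y": 0,"z": 0,"spin": 0,"grip": -1}

```text
clock: 9.12
position: [645.1, -215.2, 150.2]
tcp_rot: [3.14, -0.003, 3.123]
contact_force: [-17.6, 5.2, 23.5]
gripper_width: 49.6
gripper_force: 25.0
```

Emit:
play_rows:
  series:
    - {"x": 0.2,"y": 0,"z": -0.1,"spin": 0,"grip": -1}
    - {"x": 0.2,"y": 0,"z": 0,"spin": 0,"grip": -1}
    - {"x": 0,"y": 0,"z": 0,"spin": 0,"grip": -1}

```text
clock: 9.5
position: [644.2, -215.1, 150.4]
tcp_rot: [-3.141, 0.003, 3.124]
contact_force: [1.1, 1.4, 7.5]
gripper_width: 49.4
gripper_force: 25.0
```

Run:
```python
from h import *
D,o=shot("a5",(310,180,390,280),(270,235,345,285),8)
cv2.imwrite("pics/a5s.png",cv2.resize(D["side"]["color"][235:290,260:350,::-1],None,fx=8,fy=8,interpolation=cv2.INTER_CUBIC))
print(o["position"],o["contact_force"],o["ft_torque"],o["gripper_width"])
```

```text
Traceback (most recent call last):
  File "h.py", line 16, in shot
    cv2.imwrite(f"pics/{name}.png",np.hstack(im));return D,monitor.get_obs()
                                   ~~~~~~~~~^^^^
ValueError: all the input array dimensions except for the concatenation axis must match exactly, but along dimension 0, the array at index 0 has size 800 and the array at index 1 has size 400
```

Emit:
play_rows:
  series:
    - {"x": 0,"y": 0,"z": 0.15,"spin": 0,"grip": -1}
    - {"x": 0,"y": 0,"z": 0.15,"spin": 0,"grip": -1}
    - {"x": 0,"y": 0,"z": 0,"spin": 0,"grip": -1}

```text
clock: 9.98
position: [644.5, -215.1, 149.5]
tcp_rot: [3.141, 0.004, 3.124]
contact_force: [-5.5, 4.6, 21.4]
gripper_width: 49.5
gripper_force: 25.0
```

Run:
```python
from h import *
D,o=shot("a5",(310,180,390,280),(260,205,340,305),5)
cv2.imwrite("pics/a5s.png",cv2.resize(D["side"]["color"][235:290,260:350,::-1],None,fx=8,fy=8,interpolation=cv2.INTER_CUBIC))
print(o["position"],o["contact_force"],o["ft_torque"],o["gripper_width"])
```

```text
[ 644.49143664 -215.10893133  149.44907798] [-5.58297114  4.27605699 21.24291811] [ 0.85073363  1.42848699 -0.00657904] 49.39936404597702
```

View pics/a5s.png

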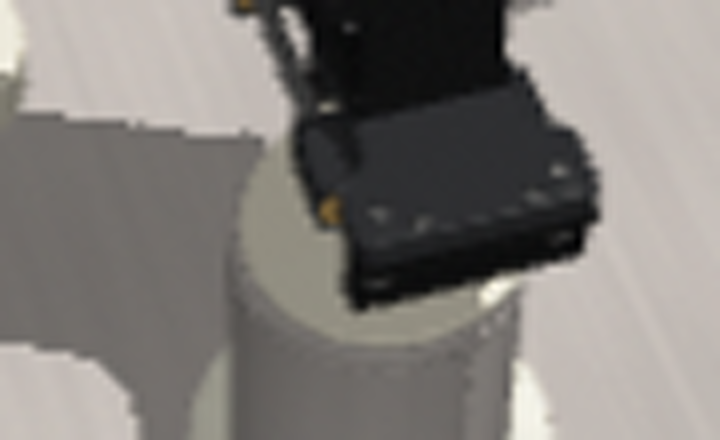

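The flange is now visible in the crop: left edge at column 240 (row ~215), bottom at row 345, right end at about (520,285). I'll compare that with where a level, seated lid would project.

Run:
```python
from h import *
D=pickle.load(open("a5.pkl","rb"));s=D["side"]
a=np.linspace(0,2*np.pi,181)
for cx,tilt,z in [(646.5,0,132),(646.5,0,138),(646.5,0,141),(646.5,5,140),(646.5,-5,140),(649.5,0,140),(649,5,140)]:
    t=np.deg2rad(tilt)  # tilt: top leans to -x, +x side up
    P=np.array([(proj(s,[cx+50*np.cos(b)*np.cos(t),-215.2+50*np.sin(b),z+50*np.cos(b)*np.sin(t)])-[260,235]+.5)*8-.5 for b in a])
    print(cx,tilt,z,"L",P[P[:,0].argmin()].round(),"B",P[P[:,1].argmax()].round(),"R",P[P[:,0].argmax()].round(), "row285R",P[(np.abs(P[:,1]-285)<6)&(P[:,0]>400)].mean(0).round())
```

```text
646.5 0 132 L [229. 237.] B [383. 362.] R [530. 246.] row285R [521. 284.]
646.5 0 138 L [229. 226.] B [383. 352.] R [531. 235.] row285R [516. 285.]
646.5 0 141 L [229. 220.] B [383. 346.] R [531. 230.] row285R [513. 285.]
646.5 5 140 L [229. 229.] B [378. 351.] R [531. 224.] row285R [512. 284.]
646.5 -5 140 L [229. 214.] B [394. 346.] R [530. 239.] row285R [517. 285.]
649.5 0 140 L [237. 220.] B [392. 346.] R [539. 229.] row285R [520. 286.]
649 5 140 L [236. 228.] B [385. 349.] R [538. 222.] row285R [516. 286.]
```

The lid sits about 3 mm too far in +x, and the side forces agree with that. I'll ease up, shift it back and press again.

Emit:
play_rows:
  series:
    - {"x": 0,"y": 0,"z": -0.2,"spin": 0,"grip": -1}
    - {"x": 0.3,"y": 0.1,"z": -0.1,"spin": 0,"grip": -1}
    - {"x": 0,"y": 0,"z": 0,"spin": 0,"grip": -1}

```text
clock: 10.45
position: [641.0, -214.2, 149.9]
tcp_rot: [-3.141, 0.003, 3.124]
contact_force: [4.0, 0.3, 4.6]
gripper_width: 49.5
gripper_force: 25.0
```

Emit:
play_rows:
  series:
    - {"x": 0,"y": 0,"z": 0.2,"spin": 0,"grip": -1}
    - {"x": 0,"y": 0,"z": 0.2,"spin": 0,"grip": -1}
    - {"x": 0,"y": 0,"z": 0,"spin": 0,"grip": -1}

```text
clock: 10.82
position: [640.9, -214.1, 145.4]
tcp_rot: [-3.141, 0.002, 3.124]
contact_force: [4.5, -0.3, 4.9]
gripper_width: 49.6
gripper_force: 25.0
```

Emit:
play_rows:
  series:
    - {"x": -0.1,"y": 0,"z": 0.1,"spin": 0,"grip": -1}
    - {"x": 0,"y": 0,"z": 0.1,"spin": 0,"grip": -1}
    - {"x": 0,"y": 0,"z": 0.1,"spin": 0,"grip": -1}
    - {"x": 0,"y": 0,"z": 0,"spin": 0,"grip": -1}

```text
clock: 11.32
position: [641.6, -214.2, 143.8]
tcp_rot: [3.141, 0.002, 3.124]
contact_force: [-1.8, 2.7, 16.4]
gripper_width: 49.6
gripper_force: 25.0
```

Run:
```python
from h import *
D,o=shot("a6",(310,180,390,280),(260,205,340,305),5)
cv2.imwrite("pics/a6s.png",cv2.resize(D["side"]["color"][235:290,260:350,::-1],None,fx=8,fy=8,interpolation=cv2.INTER_CUBIC))
print(o["position"],o["contact_force"],o["ft_torque"],o["gripper_width"])
```

```text
[ 641.59471194 -214.16278523  143.81123083] [-1.65291614  1.58719683 14.70950506] [0.53025694 0.63133274 0.00899068] 49.47000205859658
```

View pics/a6s.png

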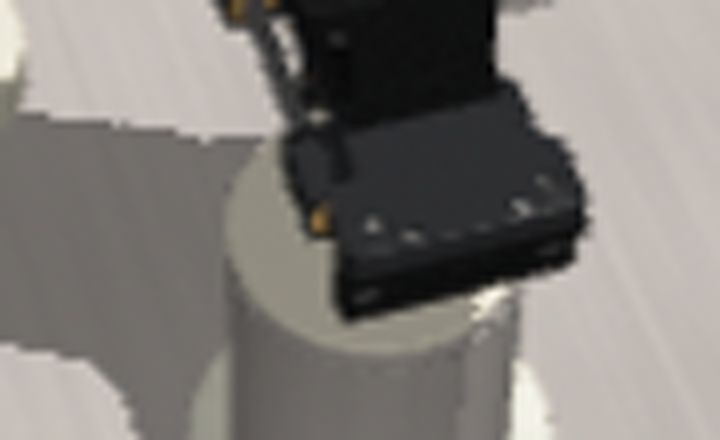

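The lid now looks level and seated: flange left edge at column 226, bottom at row 354, against 229 and 352 predicted for a hard-down lid. I'll press a touch more and release while pressing.

Emit:
play_rows:
  series:
    - {"x": 0,"y": 0,"z": 0.1,"spin": 0,"grip": -1}
    - {"x": 0,"y": 0,"z": 0,"spin": 0,"grip": -1}
    - {"x": 0,"y": 0,"z": 0,"spin": 0,"grip": 0.45}
    - {"x": 0,"y": 0,"z": 0,"spin": 0,"grip": 0.45}
    - {"x": 0,"y": 0,"z": 0,"spin": 0,"grip": 0.45}
    - {"x": 0,"y": 0,"z": 0,"spin": 0,"grip": 0.45}

```text
clock: 12.18
position: [641.6, -214.4, 142.0]
tcp_rot: [-3.141, 0.002, 3.124]
contact_force: [1.5, 0.5, 8.6]
gripper_width: 62.9
gripper_force: 6.1
```

Emit:
play_rows:
  series:
    - {"x": 0,"y": 0,"z": 0,"spin": 0,"grip": 1}
    - {"x": 0,"y": 0,"z": 0,"spin": 0,"grip": 1}
    - {"x": 0,"y": 0,"z": 0,"spin": 0,"grip": 1}
    - {"x": 0,"y": 0,"z": 0,"spin": 0,"grip": 1}
    - {"x": 0,"y": 0,"z": 0,"spin": 0,"grip": 1}

```text
clock: 12.8
position: [640.8, -214.1, 140.9]
tcp_rot: [-3.142, -0.0, 3.124]
contact_force: [0.2, 0.3, 0.6]
gripper_width: 86.5
gripper_force: 0.0
```

Free of contact. Going straight up and clear of the view, then I'll check.

Emit:
play_rows:
  series:
    - {"x": 0,"y": 0,"z": -2,"spin": 0,"grip": 1}
    - {"x": 0,"y": 0,"z": -4,"spin": 0,"grip": 1}
    - {"x": 0,"y": 0,"z": -5,"spin": 0,"grip": 1}
    - {"x": 0,"y": 0,"z": -5,"spin": 0,"grip": 1}
    - {"x": 4,"y": 4,"z": 0,"spin": 0,"grip": 1}
    - {"x": 3,"y": 4,"z": 0,"spin": 0,"grip": 1}
    - {"x": 3,"y": 4,"z": 0,"spin": 0,"grip": 1}
    - {"x": 0,"y": 5,"z": 0,"spin": 0,"grip": 1}
    - {"x": 0,"y": 5,"z": 0,"spin": 0,"grip": 1}
    - {"x": 0,"y": 0,"z": 0,"spin": 0,"grip": 1}

```text
clock: 14.05
position: [544.9, 12.3, 302.5]
tcp_rot: [3.14, 0.001, 3.131]
contact_force: [-0.2, -0.1, -0.7]
gripper_width: 86.8
gripper_force: 0.0
```

Run:
```python
from h import *
D,o=shot("a7",(320,175,390,245),(275,225,345,295),5)
print(o["position"],o["contact_force"])
for n,b in(("top",(320,175)),("side",(275,225))):
  s=D[n]
  for dz in (7.5,):
    P=np.array([(proj(s,[646.5+50*np.cos(a),-215.2+50*np.sin(a),132+dz])-b+.5)*5-.5 for a in np.linspace(0,6.28,181)])
    print(n,P[:,0].min(),P[:,0].max(),P[:,1].min(),P[:,1].max(), "cap",(proj(s,[646.5,-215.2,177.5])-b+.5)*5-.5)
```

```text
[545.01797089   7.37860921 302.36036947] [ 0.01580888 -1.34095059  1.1023237 ]
top 90.11620937680544 282.41848248551133 82.25200484256857 272.00282583691546 cap [199.36349152 164.49703006]
side 67.68843312673636 256.56175053382253 115.68309878282332 267.89632853163323 cap [163.82721683 145.14311019]
```

View pics/a7.png

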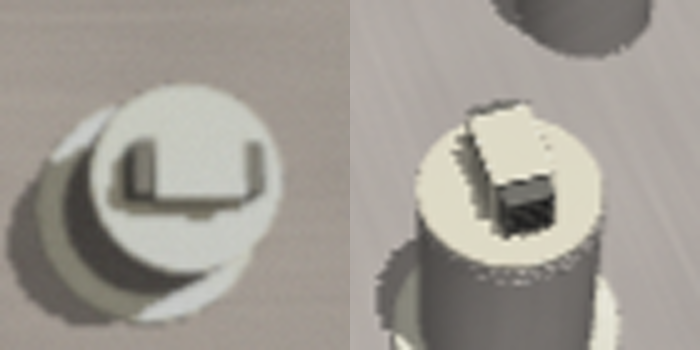

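The lid's outline matches the seated prediction in both views: top 90–282 × 82–272, and side left edge 67, bottom 267. Both grey buttons stand about 70 px (33 mm) out from the centre, so they are fully out. Handing in.

```bash
python3 -c "
from station import ctrl
print(ctrl.sign_off())"
```

```text
the job is handed in; nothing more can be done
None
```

I took the lid off the leaning canister and fitted it on the full one; in the last pictures it sits level and centred with both buttons out. The job is handed in, but sign-off returned no verdict.

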